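Clear the keepsake box and hold its lid half open

ROBOT

A 6-joint arm with a two-finger parallel gripper is mounted at the origin on the work surface. World frame = base frame: x ahead of the robot, y to its left, z up, the work surface at z = 0. Lengths are in mm, angles in rad, forces in N, time in s.
With the tool pointing down it reaches from about 350 to 975 mm from the base axis. Payload 7.1 kg.
Tool frame: the origin (TCP) lies midway between the tips of the shut fingers; the grasp point (between the pads) lies 19 mm behind it (ctrl.grip_depth is the distance from the TCP to the grasp point, in mm); z points along the fingers, y is the line along which they close (so a half turn about z gives the same grasp; the last joint's range is limited). The gripper opens to 88 mm and grips with 3 to 60 N. Pads are 20 mm wide; open, the fingers measure 115 mm over their backs; the gripper's body (75 mm by 178 mm) begins 61 mm behind the grasp point.
Start: joints at [1.229, 0.423, 1.63, -0, 1.089, -0.019], TCP at [198.232, 592.713, 222.675] pointing down, gripper open.
Joint ranges: [-3, 3], [-0.9, 2.11], [0.09, 2.58], [-1.31, 4.45], [0.11, 2.69], [-2.54, 2.54]. Speed limits (rad/s): [2.39, 2.39, 3.01, 3.14, 3.14, 3.14].

INTERFACE

Orientations are given as a rotation vector (axis times angle).
In Python, from workcell import ctrl, cams gives the robot as it stands.
- The arm moves only by the tool move_arm, never from a script. Its argument "steps" is a list of rows, each a list of 3 entries, a list of its own where there are three numbers: the shift along the tool's x, y, z in units of 25 mm (1.0 is 25 mm), then the turn about the tool's z in units of 5 degrees (1.0 is 5 degrees), then the closure, from 0 (fully open) to 1 (shut). A call has 1 to 20 rows; each row shifts and turns the commanded pose from where the row before left it, along the tool's axes as they then stand; what a row does not reach is not made up. A row lasts 1/12 s, in which the tool goes at most 41.7 mm and 7.16 degrees, less where a joint would pass 70% of its speed; a pose out of reach is approached as far as the arm can. A call is refused whole if a number of a shift passes 1 or a number of a turn 1, either way. A call with a gripper value outside its range is refused whole. The fingers move at their own pace and stop on an object; the grip force is fixed at half the most. Time passes only in rows, so rows that do not move let the fingers close. It gives the time, the measured TCP pose, the force, the opening and the grip force at its end, in the units of the state.
- ctrl.get_obs(): the state, without advancing time (a new reading comes with each control period).
- cams.get_image(name): name is "scene" or "top"; returns a dict with "image" (384x512x3 uint8, red, green, blue), "camera_matrix" (3x3 intrinsics, pixels), "k1" (the pictures are not rectified: a ray, as slopes to the right and down, at radius r is drawn at 1 + k1 r^2 times it, then the intrinsics apply), "xyz" and "rotation" of the camera in the world. Camera axes: x right, y down, z forward; pixel columns grow to the right and rows downward; lengths in mm; the calibration is good to about 2 mm. A picture is of the moment at which its call begins. There is no depth.
- ctrl.close_job(): hands the job in; it is judged then, once.
Trained networks look in the newest picture that a camera, given by its name, has taken for a name from the list of things; names that differ only in an ending like _2 or _b are one class to them, and where a whole thing is asked for, a point or a joint stands for the part that bears it (a point fixed in the world has none). Each returns a list of dicts, best first, with "p" (0 to 1); they miss things now and then, are a little off and sometimes report something else, mostly with a low value. They report only what shows in the picture. A call takes as long as a camera call.
- cams.boxes_of(camera, thing): "rect" ([centre column, centre row, width, height] in pixels, round what is visible of it).
- cams.cut_out(camera, thing): "pixels" (384x512 bool, what is visible of it) and "rect" ([centre column, centre row, width, height] in pixels, round what is visible of it).
The state is a dict: "t": time; "qpos": joint angles; "qvel": joint speeds; "joint_torque": joint torques, N m; "ee_pos": TCP position; "orientation": TCP orientation; "ft_force": force on the tool from outside, world axes, zero at the start; "moment": the same for the moment, N m; "width": finger opening in mm; "grasp_force": force on a finger pad.
Only numpy, scipy, OpenCV 4.12 (cv2) and the standard library are available. Lean on these libraries where they do the work, as an engineer would, in place of code of your own. Each camera call takes 0.05 s, during which the arm holds its last target. There are 200 camera calls.

TASK

Take the red pocket book off the lid of the navy keepsake box and stand it upright on one of its short ends on the marble slab, letting go of it there. Then raise the box's lid to 45 degrees and keep holding it there for someone to reach in: the lid falls shut if released, so finish with the gripper still holding it open. Leave the two candle holders and the remote control where they are.

Things in the scene. Friction and masses are not known exactly. Their poses are not given: they have to be found in the camera images.
- box: Navy open-topped keepsake box, fixed to the table, 220 (x) x 240 (y) x 100 mm high, walls 8 mm. Origin: centre of its underside, on the table. Its x axis points from the front (pull side, towards the robot) to the hinge side.
- lid (a joint): Angle of the box's lid: 0 shut and level, grows as the front edge rises, 1.9 at its stop; 0.785 is 45 degrees. The hinge runs free with no spring or stay: the lid (about 0.4 kg) falls shut when let go below 1.5 rad.
- lid_panel: The navy lid panel with its pull, 220 x 240 x 10 mm, top face 110 mm above the table when shut. Origin on the hinge line at the middle of the box's far edge, at the panel's underside; x runs away from the pull (the panel covers x -220 to 0 mm), y along the hinge, z out of the lid's top. The panel turns about its own y axis.
- pull (a point): Grip point on the brass pull, a block 30 mm wide (y, along the hinge) x 14 mm (x) x 34 mm high standing on the lid's top at mid-width, its centre 25 mm from the front edge and 195 mm from the hinge. The point lies inside it, 24 mm above the lid's top face and 10 mm below the pull's top. Axes as the lid panel's.
- lid_hinge (a point): Point on the lid's hinge line, in the middle of the box's far edge, 100 mm above the table. Its y axis lies along the hinge. Opening the lid swings the pull up and towards the hinge.
- book: Small red hardback book, rigid, about 0.14 kg, at first lying flat on the lid behind the pull. 115 (x) x 60 (y) x 26 mm (z) thick. Origin: centre of its lower cover; x is its long axis, y across its width, z out of the cover that is on top at the start.
- book_center (a point): Centre of the book's volume, 13 mm above the origin along the book's z.
- slab: Grey-green veined marble slab, fixed to the table, 140 x 140 x 12 mm. It lies to the left or right of the box. Origin: centre of its underside; its top is 12 mm above the table.
- candle_a: Mosaic glass candle holder, pale, widest 90 mm, 75 mm high; with the box between it and the slab. Not to be moved. Origin: centre of its underside.
- candle_b: Mosaic glass candle holder, reddish, widest 90 mm, 75 mm high, beyond the box. Not to be moved. Origin: centre of its underside.
- remote: White remote control, 40 (x) x 140 (y) x 18 mm, lying beyond the box to the left. Not to be moved. Origin: centre of its underside.

How it is judged:
By the outcome, as a careful person would: the job done as asked, in the order asked, and still so for the second after the job is handed in, while the arm keeps its last pose, push and grip.
It also fails if it takes over 58 s, if anything falls off the work surface, if the arm or the gripper's body presses on something with over 40 N, if the wrist force passes 120 N, or if a joint passes its speed limit or range.

## Working session

There is one attempt and no reset: what is moved stays moved. The work goes in short steps, Python scripts to look and compute and a tool call to move; the robot and the scene stay as the last step left them, time stands still between calls to the robot, and variables do not carry over. Pictures are saved under pics/ and viewed, at most 10 in all, crops included, and the job is handed in when it is done.

Besides the shell and the picture viewer there is one more tool, called after "Emit:" as name(argument=value, ...), one argument or row to a line, values as JSON. move_arm: Moves the arm, as the interface text tells. Its arguments: {"type":"object","properties":{"steps":{"type":"array"}},"required":["steps"]}

```bash
mkdir -p pics; cat > h.py <<'E'
import numpy as np, cv2
from workcell import ctrl, cams
from scipy.spatial.transform import Rotation as R
def ray(im,u,v):
    K=im["camera_matrix"]; k=im["k1"]
    d=np.array([(u-K[0][2])/K[0][0],(v-K[1][2])/K[1][1]]); s=d.copy()
    for _ in range(30): s=d/(1+k*(s@s))
    return np.array(im["rotation"])@np.array([s[0],s[1],1.0])
def at_z(im,u,v,z):
    w=ray(im,u,v); c=np.array(im["xyz"]); return c+w*(z-c[2])/w[2]
def proj(im,P):
    p=(np.array(P,float).reshape(-1,3)-np.array(im["xyz"]))@np.array(im["rotation"]); s=p[:,:2]/p[:,2:]
    s=s*(1+im["k1"]*(s**2).sum(1,keepdims=True)); K=np.array(im["camera_matrix"])
    return np.c_[s[:,0]*K[0,0]+K[0,2],s[:,1]*K[1,1]+K[1,2]]
E
python3 - <<'E'
from h import *
ims={c:cams.get_image(c) for c in("scene","top")}
cv2.imwrite("pics/a.png",np.vstack([ims[c]["image"] for c in ims])[:,:,::-1][:768])
for c in ims: cv2.imwrite(f"pics/a_{c}.png",ims[c]["image"][:,:,::-1]); print(c,np.round(ims[c]["xyz"]),np.round(np.array(ims[c]["rotation"]),2).tolist(),ims[c]["k1"])
Z={"book":26+110,"slab":12,"lid_panel":110,"pull":144,"candle_a":75,"remote":18,"box":110}
for n,z in Z.items():
  for c in ims:
    for d in cams.cut_out(c,n)[:2]:
      r=cv2.minAreaRect(np.argwhere(d["pixels"])[:,::-1].astype(np.float32))
      print(n,c,round(d["p"],2),np.round(d["rect"]),[np.round(at_z(ims[c],*q,z)[:2]).tolist() for q in cv2.boxPoints(r)])
print(ctrl.get_obs())
E
```

```text
scene [1019.  354.  973.] [-1.1, -2.61, 0.74] -0.0027122362610805728
top [ 466.  -18. 1051.] [-2.1, 2.13, -0.14] 0.0333092189114834Traceback (most recent call last):
  File "<stdin>", line 10, in <module>
  File "h.py", line 10, in at_z
    w=ray(im,u,v); c=np.array(im["xyz"]); return c+w*(z-c[2])/w[2]
                                                              ~^^^
IndexError: invalid index to scalar variable.
```

View pics/a_top.png

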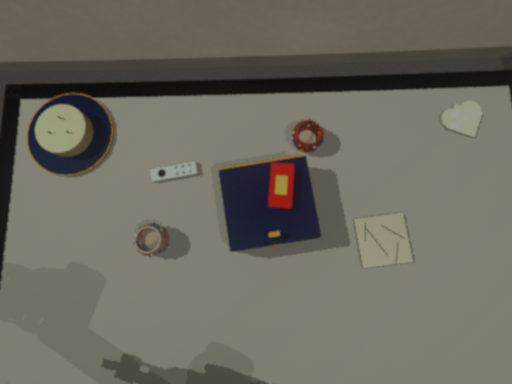

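View pics/a_scene.png

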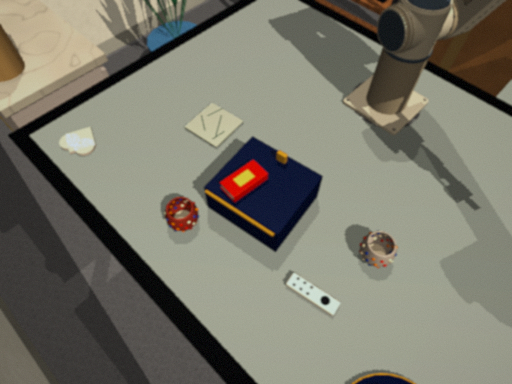

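The top view shows the box at about (269,203), the book at (281,186), the pull at (274,234) and the slab at (383,240), to the right. The pale candle is at (151,239), the red one at (308,135) and the remote at (173,172). The camera rotation is a rotation vector, so I'm fixing that.

```bash
sed -i 's/np.array(im\["rotation"\])/R.from_rotvec(im["rotation"]).as_matrix()/' h.py
python3 - <<'E'
from h import *
ims={c:cams.get_image(c) for c in("scene","top")}
Z={"book":26+110,"slab":12,"lid_panel":110,"pull":144,"candle_a":75,"remote":18}
for n,z in Z.items():
  for c in ims:
    for d in cams.cut_out(c,n)[:2]:
      r=cv2.minAreaRect(np.argwhere(d["pixels"])[:,::-1].astype(np.float32))
      print(n,c,round(d["p"],2),np.round(d["rect"]),[np.round(at_z(ims[c],*q,z)[:2]).tolist() for q in cv2.boxPoints(r)])
# fit pose (x,y,yaw) by hull-silhouette mask IoU over both cams
from scipy.optimize import minimize
def fit(n,dims,z0,x0,off=(0,0)):
  best={c:[d for d in cams.cut_out(c,n)][:1] for c in ims}
  ms={c:b[0]["pixels"] for c,b in best.items() if b}
  def f(p,full=False):
    s=0
    for c,m in ms.items():
      P=np.array([[i*dims[0]/2+off[0],j*dims[1]/2+off[1],k] for i in(-1,1) for j in(-1,1) for k in(z0,z0+dims[2])])
      Q=P.copy();cs,sn=np.cos(p[2]),np.sin(p[2]);Q[:,0]=p[0]+cs*P[:,0]-sn*P[:,1];Q[:,1]=p[1]+sn*P[:,0]+cs*P[:,1]
      h=cv2.convexHull((proj(ims[c],Q)*16*4+32).astype(np.int32)); 
      w=np.zeros((384*4,512*4),np.uint8);cv2.fillPoly(w,[h],255,shift=4)
      M=cv2.resize(m.astype(np.uint8)*255,None,fx=4,fy=4)>127; w=w>0
      s+=1-(w&M).sum()/(w|M).sum()
    return s
  r=minimize(f,x0,method="Nelder-Mead",options=dict(initial_simplex=np.array([x0]+[np.array(x0)+e for e in([15,0,0],[0,15,0],[0,0,.15])])))
  print("FIT",n,np.round(r.x,3),r.fun); return r.x
def cen(n,z):
  d=cams.boxes_of("top",n)[0]["rect"]; return at_z(ims["top"],d[0],d[1],z)[:2]
b=fit("book",(115,60,26),110,[*cen("book",125),-0.05])
s=fit("slab",(140,140,12),0,[*cen("slab",10),0.05])
l=fit("box",(220,240,110),0,[*cen("box",90),0.1])
o=ctrl.get_obs();print({k:np.round(v,3).tolist() for k,v in o.items()})
E
```

```text
book scene 0.65 [244. 181.  46.  47.] [[693.0, -93.0], [566.0, -86.0], [586.0, -12.0], [708.0, -23.0]]
book top 0.87 [281. 186.  24.  49.] [[576.0, -24.0], [694.0, -35.0], [688.0, -97.0], [571.0, -86.0]]
slab scene 0.74 [214. 124.  57.  47.] [[570.0, -402.0], [402.0, -434.0], [423.0, -281.0], [583.0, -258.0]]
slab top 0.78 [383. 240.  58.  51.] [[554.0, -268.0], [573.0, -416.0], [435.0, -423.0], [416.0, -278.0]]
lid_panel scene 0.91 [265. 186. 118. 100.] [[727.0, -123.0], [478.0, -200.0], [467.0, 78.0], [698.0, 122.0]]
lid_panel top 0.76 [270. 202. 104.  96.] [[692.0, 113.0], [728.0, -133.0], [500.0, -160.0], [465.0, 75.0]]
pull scene 0.86 [263. 185. 117.  94.] [[742.0, -102.0], [508.0, -181.0], [490.0, 89.0], [708.0, 134.0]]
pull top 0.93 [273. 203. 104.  97.] [[684.0, 108.0], [718.0, -128.0], [499.0, -154.0], [465.0, 71.0]]
candle_a scene 0.83 [183. 215.  32.  36.] [[848.0, -169.0], [758.0, -181.0], [762.0, -78.0], [848.0, -69.0]]
candle_a scene 0.61 [378. 249.  36.  35.] [[591.0, 295.0], [498.0, 246.0], [448.0, 321.0], [543.0, 365.0]]
candle_a top 0.8 [152. 242.  32.  29.] [[540.0
[... 240 characters left out ...]
73.0, 321.0], [717.0, 326.0]]
remote top 0.61 [172. 172.  49.  21.] [[710.0, 327.0], [732.0, 187.0], [691.0, 180.0], [669.0, 319.0]]
FIT book [ 6.34415e+02 -6.01460e+01 -8.40000e-02] 0.08976868627430146
FIT slab [ 4.93995e+02 -3.45865e+02  1.22000e-01] 0.11312420735854145
FIT box [ 5.91922e+02 -2.63930e+01  1.36000e-01] 1.1383431451768056
{'t': 1.3, 'qpos': [1.229, 0.423, 1.63, 0.0, 1.089, -0.019], 'qvel': [0.0, 0.001, -0.0, -0.002, -0.001, -0.001], 'joint_torque': [0.001, -54.456, -27.406, 0.065, 0.017, -0.0], 'ee_pos': [198.23, 592.705, 222.672], 'orientation': [-0.505, -3.101, 0.0], 'ft_force': [-0.455, 0.24, -1.019], 'moment': [0.009, -0.027, -0.023], 'grasp_force': 0.0, 'width': 87.594}
```

```bash

python3 - <<'E'
from h import *
from scipy.optimize import minimize
ims={c:cams.get_image(c) for c in("scene","top")}
ms={c:cams.cut_out(c,"lid_panel")[0]["pixels"] for c in ims}
bk={c:cams.cut_out(c,"book")[0]["pixels"] for c in ims}
def boxpts(p,dims,z0,off=(0,0)):
  P=np.array([[i*dims[0]/2+off[0],j*dims[1]/2+off[1],k] for i in(-1,1) for j in(-1,1) for k in(z0,z0+dims[2])])
  cs,sn=np.cos(p[2]),np.sin(p[2]); return np.c_[p[0]+cs*P[:,0]-sn*P[:,1],p[1]+sn*P[:,0]+cs*P[:,1],P[:,2]]
def hull(w,c,P): cv2.fillPoly(w,[cv2.convexHull((proj(ims[c],P)*64+32).astype(np.int32))],255,shift=4)
# navy/orange colour mask alternative: dark-blue pixels
for c in ims:
  hsv=cv2.cvtColor(ims[c]["image"],cv2.COLOR_RGB2HSV); u,v=proj(ims[c],[600,-26,110])[0].astype(int)
  print(c,hsv[v+8,u-8],[hsv[int(b),int(a)].tolist() for a,b in proj(ims[c],[[500,-37,130],[600,-200,0],[634,-60,136]])])
  if c=="top":
    m=cv2.inRange(hsv,(10,110,90),(30,255,255));n,l,s,ct=cv2.connectedComponentsWithStats(m)
    for k in range(1,n):
      if s[k,4]>15: print(s[k],ct[k],at_z(ims[c],*ct[k],140).round())
for zz,lab in((110,"whole"),(10,"lid")):
 for cs in(("top",),("scene",),("top","scene")):
  def f(p):
    s=0
    for c in cs:
      w=np.zeros((1536,2048),np.uint8); hull(w,c,boxpts(p,(220,240,zz),110-zz)); hull(w,c,boxpts(p,(14,30,34),110,(-85,0)))
      M=cv2.resize((ms[c]|bk[c]).astype(np.uint8)*255,None,fx=4,fy=4)>127; w=w>0; s+=1-(w&M).sum()/(w|M).sum()
    return s
  x0=np.array([595,-26,.14]);r=minimize(f,x0,method="Nelder-Mead",options=dict(initial_simplex=np.array([x0]+[x0+e for e in([15,0,0],[0,15,0],[0,0,.1])])))
  print(lab,cs,r.x.round(3),round(r.fun,3))
p=r.x
V=[]
for c in ims:
  g=ims[c]["image"][:,:,::-1].copy(); g=cv2.resize(g,None,fx=2,fy=2)
  def poly(P,col): cv2.polylines(g,[cv2.convexHull((proj(ims[c],P)*2+.5).astype(np.int32))],True,col,1)
  poly(boxpts(p,(220,240,10),100),(0,255,0)); poly(boxpts(p,(220,240,110),0),(255,255,0)); poly(boxpts(p,(14,30,34),110,(-85,0)),(255,0,255)); poly(boxpts((634.4,-60.1,-.084),(115,60,26),110),(255,255,255)); poly(boxpts((494,-346,.122),(140,140,12),0),(0,0,255))
  u,v=(proj(ims[c],[560,-130,60])[0]*2).astype(int); V.append(g[max(v-250,0):max(v-250,0)+500,max(u-200,0):max(u-200,0)+400])
cv2.imwrite("pics/b.png",np.hstack(V))
E
```

```text
scene [164 201  52] [[20, 212, 207], [53, 22, 91], [27, 187, 211]]
top [120 117  48] [[16, 131, 76], [27, 28, 90], [26, 152, 153]]
[ 31  93  83  83 307] [ 89.33224756 145.64495114] [748. 449. 140.]
[222 154  80  15 221] [261.70135747 161.22171946] [696. -10. 140.]
[274 175  14  20 255] [280.87058824 184.53333333] [634. -58. 140.]
[268 231  12   7  68] [273.54411765 233.66176471] [508. -37. 140.]
[270 244  11   3  17] [275.41176471 245.29411765] [479. -41. 140.]
whole ('top',) [ 5.95909e+02 -2.51320e+01  1.41000e-01] 0.029
whole ('scene',) [ 5.63947e+02 -4.80050e+01  1.59000e-01] 0.179
whole ('top', 'scene') [ 5.93578e+02 -2.57810e+01  1.48000e-01] 0.237
lid ('top',) [ 5.94679e+02 -2.47870e+01  1.38000e-01] 0.037
lid ('scene',) [ 5.97788e+02 -2.51420e+01  1.46000e-01] 0.04
lid ('top', 'scene') [ 5.94685e+02 -2.53920e+01  1.51000e-01] 0.079
```

View pics/b.png

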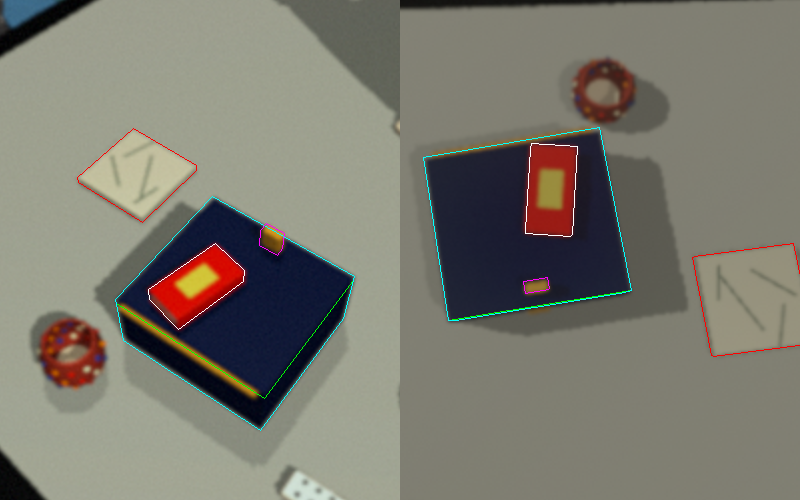

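```bash
cat >> h.py <<'E'
def to(x,y,z,yaw):
    "units to go to TCP x,y,z with tool-y heading yaw(deg); shift first in present axes, then turn"
    o=ctrl.get_obs(); M=R.from_rotvec(o["orientation"]).as_matrix(); d=M.T@(np.array([x,y,z])-o["ee_pos"])/25
    h=np.degrees(np.arctan2(M[1,1],M[0,1])); t=-((yaw-h+180)%360-180)/5
    print("t",round(o["t"],2),"pos",np.round(o["ee_pos"],1),"yaw",round(h,1),"shift units",np.round(d,2),"turn",round(t,2),"tilt",np.round(M[:,2],3),"F",np.round(o["ft_force"],1),"w",round(o["width"],1),"gf",round(o["grasp_force"],1),"q6",round(o["qpos"][5],2))
E
python3 -c "
from h import *
to(626.4,-59.4,190,85.2)"
```

```text
t 1.6 pos [198.2 592.7 222.7] yaw 71.5 shift units [-24.52 -19.31   1.31] turn -2.74 tilt [ 0. -0. -1.] F [-0.4  0.1 -0.9] w 87.8 gf 0.0 q6 -0.02
```

Emit:
move_arm(
  steps=[
    [[-0.98,-0.77,0],0,0],
    [[-0.98,-0.77,0],0,0],
    [[-0.98,-0.77,0],0,0],
    [[-0.98,-0.77,0],0,0],
    [[-0.98,-0.77,0],0,0],
    [[-0.98,-0.77,0],0,0],
    [[-0.98,-0.77,0],0,0],
    [[-0.98,-0.77,0],0,0],
    [[-0.98,-0.77,0],0,0],
    [[-0.98,-0.77,0],0,0],
    [[-0.98,-0.77,0],0,0],
    [[-0.98,-0.77,0],0,0],
    [[-0.98,-0.77,0],0,0],
    [[-0.98,-0.77,0],0,0],
    [[-0.98,-0.77,0],0,0],
    [[-0.98,-0.77,0],0,0],
  ],
)

```text
t: 2.93
ee_pos: [473.0, 174.9, 222.9]
orientation: [0.505, 3.1, 0.0]
ft_force: [0.5, 1.4, -0.1]
width: 87.8
grasp_force: 0.0
```

```bash
python3 -c "
from h import *
to(626.4,-59.4,190,85.2)"
```

```text
t 2.93 pos [473.  174.9 222.9] yaw 71.5 shift units [-8.79 -6.94  1.32] turn -2.74 tilt [ 0.  0. -1.] F [ 0.5  1.4 -0.1] w 87.8 gf 0.0 q6 -0.92
```

Emit:
move_arm(
  steps=[
    [[-0.97,-0.77,0],0,0],
    [[-0.97,-0.77,0],0,0],
    [[-0.97,-0.77,0],0,0],
    [[-0.97,-0.77,0.1],0,0],
    [[-0.97,-0.77,0.2],0,0],
    [[-0.97,-0.77,0.2],0,0],
    [[-0.97,-0.77,0.3],0,0],
    [[-0.97,-0.77,0.3],0,0],
    [[-1.0,-0.78,0.2],0,0],
    [[0,0,0],-1,0],
    [[0,0,0],-1,0],
    [[0,0,0],-0.74,0],
    [[0,0,0],0,0],
  ],
)

```text
t: 4.02
ee_pos: [625.0, -58.1, 190.0]
orientation: [-0.129, -3.139, 0.0]
ft_force: [-0.6, -0.1, 0.8]
width: 87.9
grasp_force: 0.0
```

```bash
python3 - <<'E'
from h import *
to(626.4,-59.4,113,85.2)
im=cams.get_image("scene"); cv2.imwrite("pics/c.png",cv2.resize(im["image"][60:300,120:420,::-1],None,fx=2,fy=2))
E
```

```text
t 4.02 pos [625.  -58.1 190. ] yaw 85.3 shift units [-0.06 -0.05  3.08] turn 0.02 tilt [-0.  0. -1.] F [-0.6 -0.1  0.8] w 87.9 gf 0.0 q6 -1.6
```

View pics/c.png

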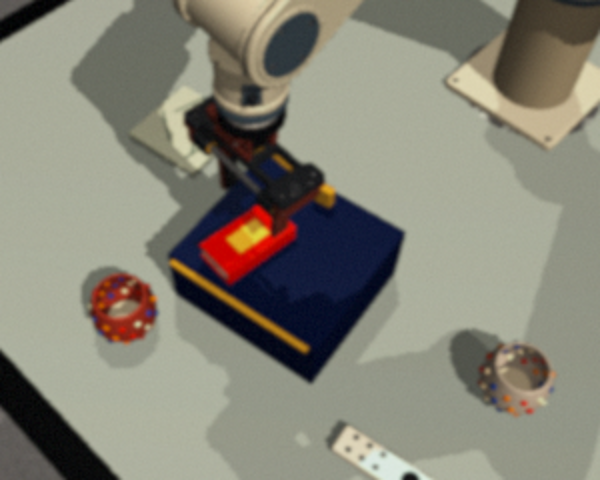

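The fingers straddle the book over its middle, so I'll descend and grip.

Emit:
move_arm(
  steps=[
    [[-0.06,-0.05,0.8],0,0],
    [[0,0,0.8],0,0],
    [[0,0,0.7],0,0],
    [[0,0,0.45],0,0],
    [[0,0,0.25],0,0],
    [[0,0,0],0,0],
    [[0,0,0],0,1],
    [[0,0,0],0,1],
    [[0,0,0],0,1],
    [[0,0,0],0,1],
    [[0,0,0],0,1],
    [[0,0,0],0,1],
  ],
)

```text
t: 5.07
ee_pos: [626.7, -59.1, 115.9]
orientation: [0.132, 3.138, 0.0]
ft_force: [0.6, 0.8, 4.0]
width: 59.9
grasp_force: 30.0
```

Emit:
move_arm(
  steps=[
    [[0,0,-0.4],0,1],
    [[0,0,-0.8],0,1],
    [[0,0,-0.8],0.5,1],
    [[0,0,-0.4],1,1],
    [[0,0,0],1,1],
    [[0,0,0],1,1],
    [[0,0,0],1,1],
    [[0,0,0],1,1],
    [[0,0,0],1,1],
    [[0,0,0],1,1],
    [[0,0,0],1,1],
    [[0,0,0],1,1],
    [[0,0,0],1,1],
    [[0,0,0],1,1],
    [[0,0,0],1,1],
    [[0,0,0],1,1],
    [[0,0,0],1,1],
    [[0,0,0],1,1],
    [[0,0,0],0,1],
  ],
)

```text
t: 6.65
ee_pos: [626.2, -59.1, 175.6]
orientation: [-2.071, -2.362, 0.0]
ft_force: [0.1, 0.5, -1.0]
width: 59.6
grasp_force: 30.0
```

```bash
python3 - <<'E'
from h import *
to(597.9,-182.5,135,8.4)
E
```

```text
t 6.65 pos [626.2 -59.1 175.6] yaw 7.5 shift units [-4.74 -1.77  1.63] turn -0.17 tilt [-0. -0. -1.] F [ 0.1  0.5 -1. ] w 59.6 gf 30.0 q6 -0.24
```

Emit:
move_arm(
  steps=[
    [[-0.6,-0.25,0],-0.17,1],
    [[-0.9,-0.35,0],0,1],
    [[-0.9,-0.35,0],0,1],
    [[-0.9,-0.35,0.3],0,1],
    [[-0.9,-0.35,0.6],0,1],
    [[-0.5,-0.1,0.5],0,1],
    [[0,0,0.2],0,1],
    [[0,0,0],0,1],
  ],
)

```text
t: 7.32
ee_pos: [599.3, -181.6, 133.5]
orientation: [-2.048, -2.378, 0.001]
ft_force: [0.3, 0.1, -1.5]
width: 59.7
grasp_force: 30.0
```

```bash
python3 - <<'E'
from h import *
to(597.9,-182.5,115,8.4)
for c,s in(("scene",(slice(40,240),slice(120,370))),("top",(slice(120,320),slice(220,470)))):
  im=cams.get_image(c); globals()[c]=cv2.resize(im["image"][s][:,:,::-1],None,fx=1.6,fy=1.6)
cv2.imwrite("pics/d.png",np.hstack([scene,top]))
E
```

```text
t 7.32 pos [ 599.3 -181.6  133.5] yaw 8.5 shift units [-0.03 -0.06  0.74] turn 0.03 tilt [-0.003  0.001 -1.   ] F [ 0.3  0.1 -1.5] w 59.7 gf 30.0 q6 -0.46
```

View pics/d.png

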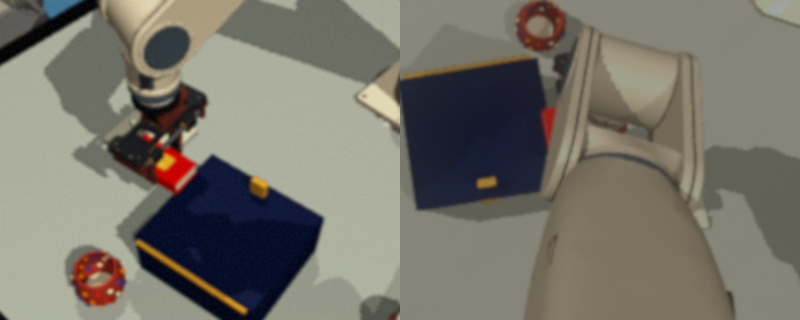

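Emit:
move_arm(
  steps=[
    [[0,0,0.37],0,1],
    [[0,0,0.37],0,1],
    [[-0.04,0,0.2],0,1],
    [[-0.04,0,0.2],0,1],
    [[0,0,0.2],0,1],
    [[0,0,0.2],0,1],
    [[0.05,0,0.2],0,1],
    [[0.07,0,0.18],0,1],
    [[0,0,0],0,1],
  ],
)

```text
t: 8.17
ee_pos: [601.4, -181.7, 87.6]
orientation: [2.046, 2.379, -0.0]
ft_force: [1.0, -4.7, 3.3]
width: 59.8
grasp_force: 30.0
```

```bash
python3 - <<'E'
from h import *
to(597.6,-181.1,85.7,8.4)
im=cams.get_image("scene"); cv2.imwrite("pics/e.png",cv2.resize(im["image"][80:200,160:310,::-1],None,fx=4,fy=4))
E
```

```text
t 8.17 pos [ 601.4 -181.7   87.6] yaw 8.6 shift units [ 0.05 -0.15  0.08] turn 0.04 tilt [ 0.002 -0.002 -1.   ] F [ 1.  -4.7  3.3] w 59.8 gf 30.0 q6 -0.46
```

View pics/e.png

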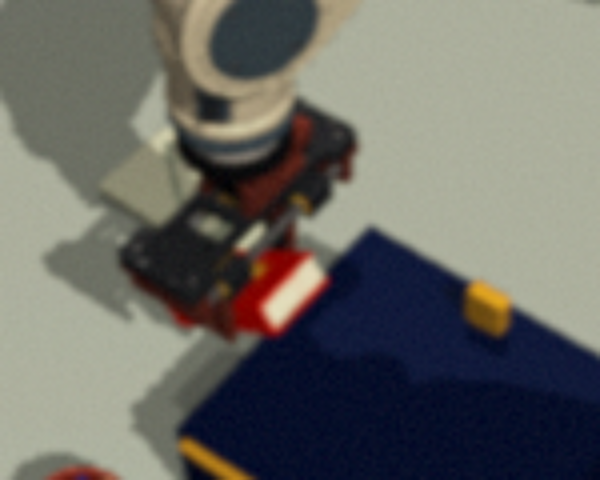

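The book is pivoting about the box edge as planned, roughly 45° so far. Continuing the arc.

Emit:
move_arm(
  steps=[
    [[0.1,0,0.2],0,1],
    [[0.12,0,0.17],0,1],
    [[0.15,0,0.14],0,1],
    [[0.16,0,0.13],0,1],
    [[0.18,0,0.1],0,1],
    [[0.18,0,0.08],0,1],
    [[0.06,0,0],0,1],
    [[0,0,0],0,1],
  ],
)

```text
t: 8.88
ee_pos: [598.7, -162.8, 68.6]
orientation: [2.041, 2.376, -0.004]
ft_force: [-2.8, -27.5, 9.2]
width: 59.9
grasp_force: 30.0
```

```bash
python3 - <<'E'
from h import *
to(594.6,-159.8,66,8.4)
im=cams.get_image("scene"); cv2.imwrite("pics/f.png",cv2.resize(im["image"][80:200,160:310,::-1],None,fx=4,fy=4))
E
```

```text
t 8.88 pos [ 598.7 -162.8   68.6] yaw 8.7 shift units [ 0.15 -0.15  0.1 ] turn 0.06 tilt [ 0.005 -0.008 -1.   ] F [ -2.8 -27.5   9.2] w 59.9 gf 30.0 q6 -0.43
```

View pics/f.png

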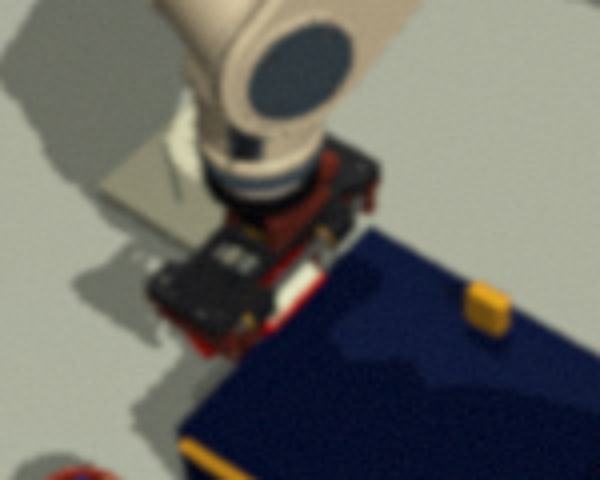

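Emit:
move_arm(
  steps=[
    [[-0.3,0,0],0,1],
    [[-0.4,0,-0.2],0,1],
    [[-0.3,0,-0.8],0,1],
    [[0,0,-0.8],0,1],
    [[0,0,-0.3],0,1],
    [[0,0,0],0,1],
  ],
)

```text
t: 9.43
ee_pos: [601.7, -182.1, 120.9]
orientation: [2.047, 2.379, 0.002]
ft_force: [-0.2, 0.0, -0.5]
width: 60.0
grasp_force: 30.0
```

```bash
python3 - <<'E'
from h import *
to(494,-346,105,7.0)
E
```

```text
t 9.43 pos [ 601.7 -182.1  120.9] yaw 8.6 shift units [-5.84 -5.24  0.63] turn 0.32 tilt [ 0.003 -0.001 -1.   ] F [-0.2  0.  -0.5] w 60.0 gf 30.0 q6 -0.46
```

Emit:
move_arm(
  steps=[
    [[-0.5,-0.4,0],0,1],
    [[-0.8,-0.7,0],0,1],
    [[-0.8,-0.8,0],0,1],
    [[-0.9,-0.8,0],0,1],
    [[-0.9,-0.8,0],0,1],
    [[-0.8,-0.8,0],0,1],
    [[-0.7,-0.6,0],0,1],
    [[-0.44,-0.34,0.1],0.3,1],
    [[0,0,0.2],0,1],
    [[0,0,0.2],0,1],
    [[0,0,0],0,1],
  ],
)

```text
t: 10.35
ee_pos: [492.2, -344.4, 104.8]
orientation: [-2.078, -2.352, -0.0]
ft_force: [-0.8, 1.1, -0.8]
width: 60.2
grasp_force: 30.0
```

```bash
python3 - <<'E'
from h import *
to(494,-346,75,7.0)
im=cams.get_image("scene"); cv2.imwrite("pics/g.png",cv2.resize(im["image"][50:170,140:290,::-1],None,fx=4,fy=4))
E
```

```text
t 10.35 pos [ 492.2 -344.4  104.8] yaw 7.1 shift units [-0.08  0.07  1.19] turn 0.02 tilt [-0.002  0.002 -1.   ] F [-0.8  1.1 -0.8] w 60.2 gf 30.0 q6 -0.75
```

View pics/g.png

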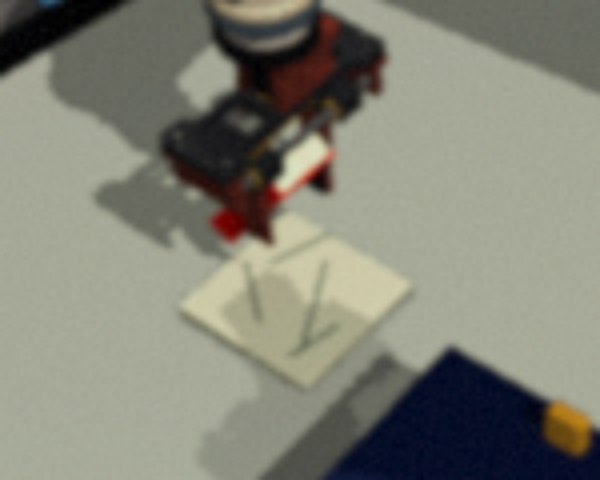

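```bash
cat >> h.py <<'E'
def bookpts(c,xt,th,l=49.5):
    "c pivot, xt unit dir of B end horizontally, th deg B up; returns 8 corners, first 4 = B end"
    t=np.radians(th); xt=np.array([*xt,0.]); a=xt*np.cos(t)+np.array([0,0,np.sin(t)]); b=-xt*np.sin(t)+np.array([0,0,np.cos(t)]); w=np.cross(a,b)
    return np.array([c+a*s+b*13*i+w*30*j for s in(l,l-115) for i,j in((-1,-1),(-1,1),(1,1),(1,-1))])
E
python3 - <<'E'
from h import *
im=cams.get_image("scene");o=ctrl.get_obs();M=R.from_rotvec(o["orientation"]).as_matrix();c=o["ee_pos"]+np.array([0,0,8.])
hsv=cv2.cvtColor(im["image"],cv2.COLOR_RGB2HSV)
V=[]
for th in(50,65,80,90):
  g=cv2.resize(im["image"][:,:,::-1],None,fx=4,fy=4); Q=(proj(im,bookpts(c,M[:2,0],th))*4+2).astype(np.int32)
  cv2.polylines(g,[Q[:4]],True,(0,255,0),1);cv2.polylines(g,[Q[4:]],True,(255,255,0),1)
  V.append(cv2.putText(g[240:540,640:1040].copy(),str(th),(5,20),0,.6,(0,0,0)))
cv2.imwrite("pics/i.png",np.vstack([np.hstack(V[:2]),np.hstack(V[2:])]))
E
```

```text
(no output)
```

View pics/i.png

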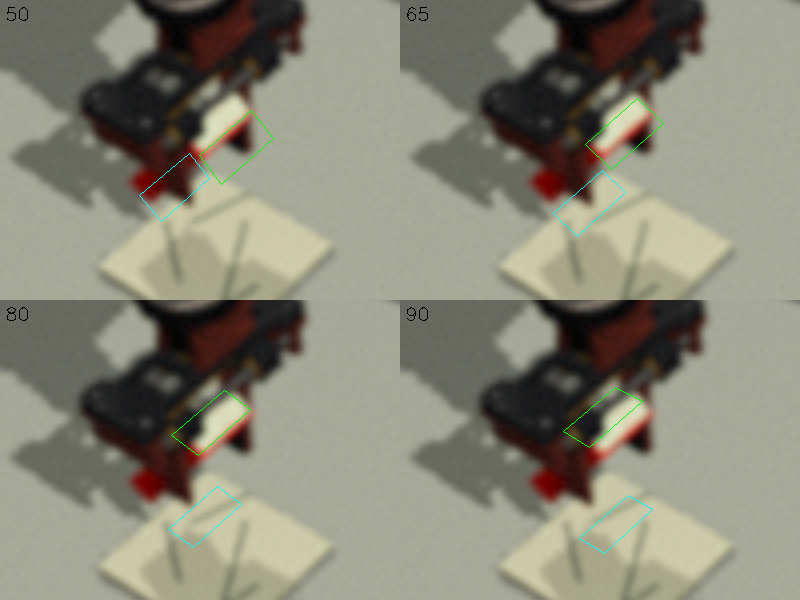

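The book's top end shows at about (221,427) in the lower-left panel. The lower end isn't where 90° would put it, so the book seems only partly turned. I'll estimate its angle from pixel classes.

```bash
python3 - <<'E'
from h import *
im=cams.get_image("scene");g=im["image"].astype(int);hsv=cv2.cvtColor(im["image"],cv2.COLOR_RGB2HSV)
h,s,v=[hsv[...,k].astype(int) for k in range(3)]
red=((h<8)|(h>172))&(s>190)&(v>110); wh=(s<60)&(v>165)
for r in range(74,116): print(r,"".join("R" if red[r,c] else "W" if wh[r,c] else "." if v[r,c]>90 else "#" for c in range(176,240)))
print(hsv[105,196],hsv[88,216], hsv[92,212])
o=ctrl.get_obs();M=R.from_rotvec(o["orientation"]).as_matrix()
for th in (20,30,40,50,90): print(th,(proj(im,bookpts(o["ee_pos"]+np.array([0,0,8.]),M[:2,0],th))-[176,0]).round().astype(int).tolist())
for c in("scene","top"):
  for d in cams.cut_out(c,"book")[:2]: print(c,d["p"],np.round(d["rect"]))
E
```

```text
74 ............WWW....###################################.......WWW
75 ..................############################.#######..WWWWWWWW
76 .................#############################.#######..WWWWWWWW
77 ................#####################################..WW.WWWWWW
78 .............#######################################..WWWWWWWWWW
79 ........#############################..############..WWWWWWWWWWW
80 .......##################...########...########......WWWWWWWWWWW
81 .....####################...#######....#######.....WWWWWWWWWWWWW
82 ....##############################.....#######...WWWWWWWWW.WWWWW
83 ....#############################......#....##..WWWWWWWWWWWWWWWW
84 ...#############################.........WWW.....WWWWWWWWWWWWWWW
85 ...#############################.......WWWWWW...WWWWWWWWWWWWWWWW
86 ...##############################.##..WWWWWWW....WWWWWWWWWWWWWWW
87 ...#################################.WWWWWWWWW...WWWWWWWWWWWWWWW
88 ...################################.WWWWWWWWW...WWWWWWWWWWWWWWWW
89 ....###############################.WWWWWWW....WWWWWWWWWWWWWWWWW
90 ......###
[... 1618 characters left out ...]
WWWWWWWWWWWWWWW
114 WWWWWWWWWWWWWW........WWWWWWWWWWWWWWWWWWWWWWWWWWWWWWWWWWWWWWWWWW
115 .WWWWWWWWWWWWWWWWW...WWWWWWWWWWWWWWWWWWWWWWWWWWWWWWWWWWWWWWWWWWW
[179 244 114] [ 31  38 219] [ 35  39 215]
20 [[54, 101], [42, 113], [39, 106], [52, 94], [29, 95], [17, 106], [14, 99], [26, 89]]
30 [[54, 99], [41, 110], [37, 103], [50, 92], [31, 98], [19, 109], [15, 102], [27, 92]]
40 [[53, 96], [40, 108], [35, 101], [48, 89], [33, 101], [21, 112], [16, 105], [29, 95]]
50 [[52, 94], [39, 105], [33, 98], [46, 87], [36, 104], [24, 115], [18, 108], [31, 98]]
90 [[44, 85], [31, 96], [24, 92], [37, 81], [47, 112], [34, 123], [28, 119], [40, 108]]
scene 0.75 [207.  97.  26.  32.]
top 0.45 [173. 171.  49.  14.]
```

```bash
python3 - <<'E'
from h import *
from scipy.optimize import least_squares
im=cams.get_image("scene");o=ctrl.get_obs();M=R.from_rotvec(o["orientation"]).as_matrix()
g=im["image"].astype(int)
for r in range(80,116,1): print(r," ".join("%3d"%(g[r,c,0]-g[r,c,1]) for c in range(190,226)))
obs=np.array([[222.5,90],[207.5,99.7],[196,109.5],[192,105]]);ix=[0,1,5,6]
def f(p): return (proj(im,bookpts(o["ee_pos"]+M[:,0]*p[1]+np.array([0,0,p[2]]),M[:2,0],p[0]))[ix]-obs).ravel()
for t0 in(20,50,80):
  r=least_squares(f,[t0,0,8]);print(r.x.round(1),r.fun.round(1))
  print(proj(im,bookpts(o["ee_pos"]+M[:,0]*r.x[1]+np.array([0,0,r.x[2]]),M[:2,0],r.x[0])).round(0).tolist())
E
```

```text
80  -1   3   1   1   0  -3  -2   3   3   2  -2  -3  -1  -2  -2  -2   0   1   0   3   6   9   4   5   8   9  12   7   6   3  11   8   1   0  -2  -1
81  -1  -1   0  -1   1  -3   1   1   0   1  -3   0  -5  -3  -2   1   1  -2   5   9  10   5   1  -2   2   5   4   3   2  13  19  15   3  -3  -1  -2
82   0   0  -3   0  -1   0   0  -3  -2  -1  -2  -3  -2  -1  -3   1   2   1   4   6   4   1  -2   0  -2   4   1   3   5  16  30  21   7  -1  -3  -2
83   1   2  -2  -2   0  -2  -1   2   1  -2  -2   2  -3  -1  -2   1   5   2   4   1   1  -4  -3  -2   2   3   0  -1   3   8  23  27   9  -3  -3  -4
84   1   0   0  -1   4  -1  -1   2   1   0   1  -2  -2   1   4  12  13   8  -1  -1  -2  -2   0  -2   1  -2  -1  -1  -3   1  14  20   8  -3  -3  -2
85   0   0  -1  -1   0  -4  -1   0   1  -1  -2  -1   1   7  15  17  18   7  -3  -2   1   1   3   2  -2  -2  -2  -3  -2  -1   5  12   9  -1  -4  -4
86  -4  -2   2   0   0   2   0  -1  -2  -1   0   0   4  13  22  23  16   3  -1   1  -1   3   2   3   2  -2  -2  -2  -3  -2   1  15  23  11  -2  -3
87   0   1   0   0  -1  -2   0  -5   1   0  -2   3  10  15  19  13   8 
[... 4068 characters left out ...]
 -3  -3  -2  -3  -2   0   2   3   5   0   1   1   4   4   4   2   0  -2  -1  -1   0   2   3   2   2   3   3   3   4   2   1   1   2   6   3
[ 52.8 -18.2  15.5] [-0.2 -1.4  1.8  0.2 -0.3  1.7 -1.7 -0.2]
[[222.0, 89.0], [209.0, 100.0], [203.0, 93.0], [217.0, 82.0], [208.0, 101.0], [196.0, 111.0], [190.0, 105.0], [203.0, 94.0]]
[ 52.8 -18.2  15.5] [-0.2 -1.4  1.8  0.2 -0.3  1.7 -1.7 -0.2]
[[222.0, 89.0], [209.0, 100.0], [203.0, 93.0], [217.0, 82.0], [208.0, 101.0], [196.0, 111.0], [190.0, 105.0], [203.0, 94.0]]
[ 52.8 -18.2  15.5] [-0.2 -1.4  1.8  0.2 -0.3  1.7 -1.7 -0.2]
[[222.0, 89.0], [209.0, 100.0], [203.0, 93.0], [217.0, 82.0], [208.0, 101.0], [196.0, 111.0], [190.0, 105.0], [203.0, 94.0]]
```

The book is only about 53° up and has slid in the pads. I'll push its lower end against the box's front wall to finish the turn and recentre it.

```bash
python3 - <<'E'
from h import *
to(391.7,-85.6,150,98.4)
E
```

```text
t 10.65 pos [ 493.1 -345.3  106.9] yaw 7.1 shift units [10.81 -2.74 -1.73] turn -18.26 tilt [ 0. -0. -1.] F [ 0.7  0.8 -0.1] w 60.0 gf 30.0 q6 -0.75
```

Emit:
move_arm(
  steps=[
    [[0,0,-0.8],0,1],
    [[0.5,-0.15,-0.9],0,1],
    [[0.9,-0.25,0],0,1],
    [[0.9,-0.25,0],0,1],
    [[0.9,-0.25,0],0,1],
    [[0.9,-0.25,0],0,1],
    [[0.9,-0.25,0],0,1],
    [[0.9,-0.25,0],0,1],
    [[0.9,-0.25,0],0,1],
    [[0.9,-0.25,0],0,1],
    [[0.9,-0.25,0],0,1],
    [[0.9,-0.25,0],0,1],
    [[0.9,-0.1,0],0,1],
    [[0.4,0,0],0,1],
  ],
)

```text
t: 11.82
ee_pos: [389.9, -84.4, 149.4]
orientation: [-2.079, -2.355, 0.0]
ft_force: [-0.2, -0.5, -1.7]
width: 60.2
grasp_force: 30.0
```

Emit:
move_arm(
  steps=[
    [[0,0,0],-1,1],
    [[0,0,0],-1,1],
    [[0,0,0],-1,1],
    [[0,0,0],-1,1],
    [[0,0,0],-1,1],
    [[0,0,0],-1,1],
    [[0,0,0],-1,1],
    [[0,0,0],-1,1],
    [[0,0,0],-1,1],
    [[0,0,0],-1,1],
    [[0,0,0],-1,1],
    [[0,0,0],-1,1],
    [[0,0,0],-1,1],
    [[0,0,0],-1,1],
    [[0,0,0],-1,1],
    [[0,0,0],-1,1],
    [[0,0,0],-1,1],
    [[0,0,0],-1,1],
    [[0,0,0],-0.3,1],
    [[0,0,0],0,1],
  ],
)

```text
t: 13.48
ee_pos: [391.9, -86.6, 149.5]
orientation: [-0.236, 3.132, -0.001]
ft_force: [-0.5, -0.1, -1.0]
width: 60.3
grasp_force: 30.0
```

```bash
python3 - <<'E'
from h import *
to(490.6-85*.989,-71-85*.1455,70,98.4)
im=cams.get_image("scene");o=ctrl.get_obs();M=R.from_rotvec(o["orientation"]).as_matrix()
g=im["image"].astype(int); D=g[...,0]-g[...,1]
Q=proj(im,bookpts(o["ee_pos"]+M[:,0]*-18.2+np.array([0,0,15.5]),M[:2,0],52.8)).round(0).astype(int);print(Q.tolist())
u0,v0=Q.min(0)-8;u1,v1=Q.max(0)+8;print(u0,v0)
for r in range(v0,v1): print(r,"".join("R" if D[r,c]>80 else "r" if D[r,c]>45 else "W" if g[r,c].min()>150 else "#" if g[r,c].max()<80 else "." for c in range(u0,u1)))
for d in cams.cut_out("scene","book")[:2]: print(d["p"],np.round(d["rect"]))
E
```

```text
t 13.48 pos [391.9 -86.6 149.5] yaw 98.6 shift units [-0.6   0.04  3.18] turn 0.05 tilt [ 0.001 -0.    -1.   ] F [-0.5 -0.1 -1. ] w 60.3 gf 30.0 q6 -1.97
[[294, 98], [312, 108], [309, 108], [290, 99], [278, 135], [296, 144], [292, 145], [275, 136]]
267 90
90 W..#############################rr###################
91 ...####..####################################....####
92 W..##.....##################################.......##
93 W.........#########..########################........
94 W......W..#########..####....############.....##.....
95 WWW..WWW..########...####......##########.....####...
96 WWWW.WWW...#######..#####........#########....#######
97 WWWWWW.WW....####..######...rrr....#########.########
98 WWWWWWWWWW.....###########..rRRrr....################
99 WWWW.WWWWWWW.....###########.rRRRr......#############
100 WWWW.WWWWWWWWW....####rrr####..rRrr......############
101 W.WWWWWWWWWWWWW...####rRRRr####...rrr....############
102 WWWWWWWWWWWWWWWW..###rRRRRRrr#####..rr...############
103 WWWWWWWWWW..WWWW..###rRRRRRRRrr#####....#############
104 WWWWWWWWWWWWWWWW..###RRRRRRRRRRrr#####
[... 2126 characters left out ...]
W..rRRRRRRRR..WWWWWWWWWWWWWWWWWWW.W
142 .........WWWWWWWWWWWW..rRRRRRr..WWWWWWWWWWWWWWWWWWW..
143 ..........WW.WWWWWWWWWW..rRr....WWWWWWWWWWWWWWWWWWWWW
144 .........WWWWWWWWWWWWWW.......WWWWWWWWWWWWWWWWWWWWWWW
145 ##....WWWWWWWWWWWWWWWWWWWWWWWWWWWWWWWWWWWWWWWWWWWWWWW
146 ###....WWWWWWWWW.WWWWWWWWWWWWWWWWWW.WWWWWWWWW.WWWWWWW
147 ####....WWWWWWWWWWWWWWWWWWWWWWWWWWWWWWWWWWWWWWWWWWWWW
148 ######....WWWWWWWWWWWWWWWWWW.WWWWWW.WWWWWWWWWWWWWWWWW
149 ########.......WWWWW.WWWWWWWWWWWWWWWWWWWWWWWWWWWWWWWW
150 ##########......WWWWWWWWWWWWWWWWWWWW.WWWWWWWWWWWWWWWW
151 ##########.rrr....WWWWWWWWWWWWWWWWWWWWWWWWWWWWWWWWW.W
152 #########..rrrr......WWWWWWWWWWWWWWWWWWWWWWWWWWWWWWWW
0.65 [292. 120.  25.  49.]
```

Emit:
move_arm(
  steps=[
    [[-0.6,0,0.8],0,1],
    [[0,0,0.9],0,1],
    [[0,0,0.9],0,1],
    [[0,0,0.58],0,1],
    [[-0.3,0,0],0,1],
    [[-0.3,0,0],0,1],
    [[-0.15,0,0],0,1],
    [[-0.12,0,-0.12],0,1],
    [[-0.1,0,-0.12],0,1],
    [[-0.1,0,-0.12],0,1],
    [[-0.1,0,-0.12],0,1],
    [[-0.12,0,-0.11],0,1],
    [[-0.12,0,-0.11],0,1],
    [[0,0,0],0,1],
  ],
)

```text
t: 14.75
ee_pos: [439.4, -78.4, 88.0]
orientation: [0.234, -3.129, -0.001]
ft_force: [-5.4, 0.5, 0.3]
width: 59.8
grasp_force: 30.0
```

```bash
cat > m.py <<'E'
from h import *
def show(pr=True):
  im=cams.get_image("scene");g=im["image"].astype(int); D=g[...,0]-g[...,1]
  o=ctrl.get_obs();u,v=proj(im,o["ee_pos"])[0].astype(int);print(u-26,v-30)
  for r in range(v-30,v+28): print(r,"".join("R" if D[r,c]>80 else "r" if D[r,c]>45 else "W" if g[r,c].min()>150 else "#" if g[r,c].max()<80 else "." for c in range(u-26,u+26)))
E
python3 - <<'E'
from m import *
to(490.6-53*.989,-71-53*.1455,86,98.4)
show()
im=cams.get_image("scene");o=ctrl.get_obs();M=R.from_rotvec(o["orientation"]).as_matrix()
G=o["ee_pos"]+np.array([0,0,9.])
for th in(53,63,73,83):
  t=np.radians(th);a=M[:,0]*np.cos(t)+np.array([0,0,np.sin(t)]);b=-M[:,0]*np.sin(t)+np.array([0,0,np.cos(t)])
  print(th,proj(im,bookpts(G-6.2*a+18*b,M[:2,0],th)).round().astype(int).tolist())
E
```

```text
t 14.75 pos [439.4 -78.4  88. ] yaw 98.6 shift units [ 0.05 -0.    0.08] turn 0.03 tilt [-0.004  0.    -1.   ] F [-5.4  0.5  0.3] w 59.8 gf 30.0 q6 -1.92
260 113
113 ########################################....WWWWWWWW
114 #######..####################r############....WWWWWW
115 ######...###################################.....WWW
116 ######..######################################....WW
117 ###########################r###################.....
118 ##...#######################rr##########...#######..
119 ......#######################rr#########....########
120 ......#########.######################........######
121 ...W..#########..###################............####
122 .......########.#####...############......##.....###
123 .......#######.######.......########.....#####...###
124 ........######.######........########....###########
125 ...........############.rrr....#####################
126 ............###########..rrrr....###################
127 .............#####rrr####.rrrr.....#################
128 ..............###rRRRRr####rrrr.....################
129 ..............###rRRRR
[... 2067 characters left out ...]
######....WWWWW
166 #############################################....WWW
167 ###############################################...WW
168 #################################################...
169 ##################################################..
170 ####################################################
53 [[283, 124], [301, 133], [297, 134], [280, 125], [269, 158], [285, 168], [282, 169], [265, 160]]
63 [[282, 125], [300, 134], [296, 136], [278, 127], [270, 158], [287, 167], [283, 170], [266, 160]]
73 [[281, 126], [298, 135], [294, 139], [276, 129], [272, 156], [289, 166], [284, 170], [268, 160]]
83 [[279, 127], [297, 137], [292, 142], [274, 132], [275, 155], [291, 164], [286, 169], [270, 159]]
```

Emit:
move_arm(
  steps=[
    [[-0.12,0,-0.1],0,1],
    [[-0.13,0,-0.1],0,1],
    [[-0.13,0,-0.09],0,1],
    [[-0.14,0,-0.09],0,1],
    [[-0.15,0,-0.09],0,1],
    [[-0.15,0,-0.07],0,1],
    [[0,0,0],0,1],
  ],
)

```text
t: 15.43
ee_pos: [459.2, -75.3, 101.1]
orientation: [0.234, -3.128, -0.002]
ft_force: [-6.2, -0.2, -1.8]
width: 59.7
grasp_force: 30.0
```

```bash
cat > fit.py <<'E'
from m import *
to(490.6-31.7*.989,-71-31.7*.1455,103,98.4)
show()
im=cams.get_image("scene");o=ctrl.get_obs();M=R.from_rotvec(o["orientation"]).as_matrix()
G=o["ee_pos"]+np.array([0,0,9.])
for th in(65,75,85,90,95):
  t=np.radians(th);a=M[:,0]*np.cos(t)+np.array([0,0,np.sin(t)]);b=-M[:,0]*np.sin(t)+np.array([0,0,np.cos(t)])
  print(th,proj(im,bookpts(G-6.2*a+18*b,M[:2,0],th)).round().astype(int).tolist())
E
python3 fit.py
```

```text
t 15.43 pos [459.2 -75.3 101.1] yaw 98.6 shift units [-0.   -0.01 -0.07] turn 0.03 tilt [-0.005  0.001 -1.   ] F [-6.2 -0.2 -1.8] w 59.7 gf 30.0 q6 -1.91
257 115
115 #####...#################################....WWWWWWW
116 ####....###################################....WWWWW
117 ####....#####################################....WWW
118 #####..#######################################.....W
119 ##..#####################rrrr###########..#######...
120 .....######################rr##########.....#######.
121 .....#########################r########.......######
122 ..WW.########..#####################...........#####
123 .WWW..#######..######..############.............####
124 .......#####...#####......#########...W..####....###
125 ........####..######........########.....###########
126 .........############.........#######...############
127 ..........############.rrr.....#####################
128 ............###########.rrrr....####################
129 .............#####rrr####.rr.......#################
130 .............####rRRRRr####........#################
131 .............####rRRRR
[... 2167 characters left out ...]
#############################
170 ####################################################
171 ####################################################
172 ####################################################
65 [[278, 126], [296, 136], [292, 138], [274, 128], [267, 159], [284, 169], [280, 172], [263, 162]]
75 [[277, 127], [295, 137], [290, 141], [272, 131], [269, 158], [286, 167], [281, 172], [265, 162]]
85 [[275, 129], [293, 138], [288, 144], [270, 134], [272, 156], [288, 165], [283, 170], [267, 161]]
90 [[274, 130], [292, 139], [287, 145], [269, 135], [273, 155], [289, 164], [284, 170], [268, 160]]
95 [[274, 131], [292, 140], [286, 147], [268, 137], [274, 153], [290, 163], [286, 169], [269, 159]]
```

Emit:
move_arm(
  steps=[
    [[-0.12,0,-0.05],0,1],
    [[-0.12,0,-0.04],0,1],
    [[-0.12,0,-0.03],0,1],
    [[-0.12,0,-0.02],0,1],
    [[0,0,0],0,1],
  ],
)

```text
t: 15.95
ee_pos: [470.5, -73.6, 104.4]
orientation: [0.234, -3.127, -0.002]
ft_force: [-7.2, -0.8, -2.8]
width: 59.5
grasp_force: 30.0
```

```bash
python3 fit.py | grep -v '^1[1-2]'
```

```text
t 15.95 pos [470.5 -73.6 104.4] yaw 98.6 shift units [ 0.46 -0.01  0.06] turn 0.03 tilt [-0.006  0.001 -1.   ] F [-7.2 -0.8 -2.8] w 59.5 gf 30.0 q6 -1.9
255 116
130 ............###########.rrr......###################
131 .............#####rr.####.........##################
132 .............####rrRRr#####........#################
133 .............####rRRRRRr#####......#################
134 .............####rRRRRRRrr#####..###################
135 .............####rRRRRRRRRrr########################
136 ..............###rRRRRRRRRRRrr######################
137 ..............###rRRRRRRRRRRRRrr####################
138 ##............###rRRRrrrRRRRRRRr####################
139 ####..........##rrRRRr..rrRRRRRr####################
140 ######........##rRRRrr...rrrRRRr########..##########
141 ########.....###rRRRrr.....rrrRrr#######..##########
142 #########.....##rRRRr.......rrrRRr#######.##########
143 ###########...#rRRRRr.........rRRRr######...########
144 #############..rRRRRr.........rRRRr#####......#####.
145 ###############rRRRRrr........rRRRr#####..WW..####..
146 ###############rRRRRrr.
[... 1368 characters left out ...]
#############################
171 ####################################################
172 ####################################################
173 ####################################################
65 [[276, 128], [294, 137], [290, 140], [271, 130], [265, 161], [282, 171], [278, 174], [261, 164]]
75 [[275, 129], [293, 139], [288, 143], [270, 133], [267, 160], [284, 169], [279, 173], [262, 164]]
85 [[273, 130], [291, 140], [286, 146], [268, 136], [270, 158], [286, 167], [281, 172], [265, 163]]
90 [[272, 131], [290, 141], [285, 147], [267, 137], [271, 156], [287, 166], [282, 172], [266, 162]]
95 [[271, 132], [290, 142], [284, 149], [266, 139], [272, 155], [288, 164], [283, 171], [267, 161]]
```

Emit:
move_arm(
  steps=[
    [[-0.12,0,-0.02],0,1],
    [[-0.1,0,0],0,1],
    [[-0.08,0,0],0,1],
    [[0,0,0],0,1],
  ],
)

```text
t: 16.38
ee_pos: [477.6, -72.5, 105.3]
orientation: [0.234, -3.127, -0.002]
ft_force: [-10.2, -0.5, 4.2]
width: 59.9
grasp_force: 31.3
```

```bash
python3 fit.py | grep -v '^1[1-26-7]'
```

```text
t 16.38 pos [477.6 -72.5 105.3] yaw 98.6 shift units [ 0.74 -0.01  0.1 ] turn 0.03 tilt [-0.006  0.001 -1.   ] F [-10.2  -0.5   4.2] w 59.9 gf 31.3 q6 -1.89
253 118
130 ..........###########..rr.W....#####################
131 ............###########.rrr.....####################
132 .............###########..rrr.....##################
133 .............#####rrrr####..rr.....#################
134 ..............####rRRRrr####...r...#################
135 ..............####rRRRRRrr####.....#################
136 ..............####rRRRRRRrr.########################
137 ##............####rRRRRRRRRrr#######################
138 ####..........####rRRRRRRRRRRrr#####################
139 ######........####rRRRrrrrRRRRRr####################
140 ########......####rRRrr.rrrRRRRr####################
141 ##########....###rrRRrr...rrrRRr####################
142 ###########...###rrRRrr.....rrrrr########.##########
143 #################rrRRrr......rrrrr######..##########
144 #################rRRRr.........rrRr######...########
145 #################rRRRr.........rrRrr#####.....######
146 #################rR
[... 574 characters left out ...]
#......rrrr.#rr..WWWWWWWWWWWW
157 ########################.......rr..##....WWWWWWWWWWW
158 ########################...........###....WWWWWWWWWW
159 ########################...........#####...WWWWWWWWW
65 [[275, 129], [293, 139], [288, 142], [270, 132], [264, 162], [280, 172], [276, 175], [259, 165]]
75 [[273, 130], [291, 140], [286, 144], [268, 134], [266, 161], [283, 171], [278, 175], [261, 165]]
85 [[272, 132], [290, 142], [284, 147], [266, 137], [268, 159], [285, 168], [280, 174], [263, 164]]
90 [[271, 133], [289, 143], [284, 149], [265, 139], [269, 158], [286, 167], [281, 173], [264, 163]]
95 [[270, 134], [288, 144], [283, 150], [265, 140], [270, 156], [287, 166], [282, 172], [266, 162]]
```

Emit:
move_arm(
  steps=[
    [[-0.08,0,0],0,1],
    [[-0.08,0,0],0,1],
    [[0,0,0],0,1],
  ],
)

```text
t: 16.73
ee_pos: [477.8, -72.4, 105.0]
orientation: [0.234, -3.119, -0.002]
ft_force: [-22.9, -5.9, 14.7]
width: 59.9
grasp_force: 39.7
```

Emit:
move_arm(
  steps=[
    [[0.4,0,0],0,1],
    [[0.6,0,0],0,1],
    [[0.4,0,-0.4],0,1],
    [[0,0,-0.7],0,1],
    [[0,0,0],0,1],
  ],
)

```text
t: 17.15
ee_pos: [452.0, -78.0, 135.5]
orientation: [-0.233, 3.127, -0.003]
ft_force: [1.8, -1.2, 0.1]
width: 60.0
grasp_force: 30.0
```

```bash
python3 fit.py | sed -n '1p;10,62p' ; python3 -c "
from h import *
to(494,-346,110,98.4)"
```

```text
t 17.15 pos [452.  -78.  135.5] yaw 98.5 shift units [-0.29  0.05  1.3 ] turn 0.03 tilt [ 0.006 -0.001 -1.   ] F [ 1.8 -1.2  0.1] w 60.0 gf 30.0 q6 -1.92
112 WWWW..########..#####....############......##.....##
113 WWWWW..######...#####.......#########......####...##
114 WWWWW....####..######.........########....##########
115 WWWWWWW....###########...WWW....####################
116 WWWWWWWWW....##########...WWWW....##################
117 .WWWWWWWWWW...##########....WW......################
118 ...WW.WWWWWW...#####rr####...........###############
119 .......WWWWW...####rRRrr####.........###############
120 .........WWWW..####RRRRRrr####......################
121 ...........WW..####RRRRRRRrr####....################
122 ...............###rRRRRRRRRrr#######################
123 ...............###rRRRRRRRRRRrr#####################
124 ...............###rRRRRRRRRRRRRrr###################
125 ...............###rRRRRRRRRRRRRRrr##################
126 ...............###rRRRrrrrrRRRRRr###################
127 ...............###rRRRrr..rrRRRRrr########..########
128 ...............###rRRRr....rrr
[... 1617 characters left out ...]
W
157 ###################........rr.#.....WWWWWWWWWWWWWWWW
158 ###################...........###...WWWWWWWWWWWWWWWW
159 ###################...........#####...WWWWWWWWWWWWWW
160 ####################.........#######....WWWWWWWWWWWW
161 ######################.......#########....WWWWWWWWWW
162 ########################....############...WWWWWWWWW
65 [[280, 116], [298, 126], [294, 128], [275, 118], [269, 151], [286, 160], [282, 163], [264, 153]]
75 [[279, 117], [297, 127], [292, 131], [274, 121], [271, 149], [288, 159], [283, 163], [266, 153]]
t 17.25 pos [451.5 -77.8 133.6] yaw 98.6 shift units [ -0.08 -10.86   0.96] turn 0.03 tilt [ 0.004 -0.001 -1.   ] F [ 0.1 -0.3 -1.8] w 59.5 gf 30.0 q6 -1.92
```

Emit:
move_arm(
  steps=[
    [[0,-0.5,0],0,1],
    [[0,-0.9,0],0,1],
    [[0,-0.95,0],0,1],
    [[0,-0.95,0],0,1],
    [[0,-0.95,0],0,1],
    [[0,-0.95,0],0,1],
    [[0,-0.95,0],0,1],
    [[0,-0.95,0],0,1],
    [[0,-0.95,0],0,1],
    [[0,-0.95,0],0,1],
    [[0,-0.9,0],0,1],
    [[0,-0.6,0.3],0,1],
    [[0,-0.3,0.3],0,1],
    [[0,0,0],0,1],
  ],
)

```text
t: 18.42
ee_pos: [489.2, -344.9, 114.8]
orientation: [0.232, -3.131, -0.003]
ft_force: [-0.3, -0.0, -0.6]
width: 60.1
grasp_force: 30.0
```

```bash
cat > fit2.py <<'E'
from m import *
from scipy.optimize import minimize
to(494,-346,110,98.4)
im=cams.get_image("scene");o=ctrl.get_obs();M=R.from_rotvec(o["orientation"]).as_matrix()
g=im["image"].astype(int); D=g[...,0]-g[...,1]
m=cams.cut_out("scene","book");print([(d["p"],np.round(d["rect"])) for d in m[:1]])
red=(D>60); u,v=proj(im,o["ee_pos"])[0]; yy,xx=np.mgrid[:384,:512]; red&=(abs(xx-u)<40)&(abs(yy-v)<45)&(D>60)
n,l,s,_=cv2.connectedComponentsWithStats(red.astype(np.uint8)); k=1+s[1:,4].argmax(); red=l==k; print(s[k])
fill=cv2.drawContours(np.zeros((384,512),np.uint8),[cv2.convexHull(np.argwhere(red)[:,::-1].astype(np.int32))],-1,1,-1)
red=cv2.resize(fill*255,None,fx=4,fy=4)>127
def f(p):
  t=np.radians(p[0]);a=M[:,0]*np.cos(t)+np.array([0,0,np.sin(t)]);b=-M[:,0]*np.sin(t)+np.array([0,0,np.cos(t)])
  Q=proj(im,bookpts(o["ee_pos"]+np.array([0,0,9.])+p[1]*a+p[2]*b,M[:2,0],p[0]))
  w=np.zeros((1536,2048),np.uint8)
  for q in (Q[[2,3,7,6]],Q[[1,2,6,5]],Q[[0,1,5,4]],Q[[0,3,7,4]]): cv2.fillPoly(w,[(q*64+32).astype(np.int32)],1,shift=4)
  w=w>0
  return (red&~w).sum()+0.5*(w&~red).sum()
best=min((minimize(f,x0,method="Nelder-Mead",options=dict(initial_simplex=np.array([x0]+[np.array(x0)+e for e in([8,0,0],[0,8,0],[0,0,8])]))) for x0 in([75,-6,0],[90,-6,0],[85,-6,10])),key=lambda r:r.fun)
print("theta, along, b",best.x.round(1),best.fun,"lower end below TCP",round(9+(best.x[1]-65.5)*np.sin(np.radians(best.x[0])),1))
E
python3 fit2.py; python3 -c "
from m import *
show()"
```

```text
t 18.42 pos [ 489.2 -344.9  114.8] yaw 98.5 shift units [-0.18 -0.07  0.19] turn 0.02 tilt [-0.002  0.002 -1.   ] F [-0.3 -0.  -0.6] w 60.1 gf 30.0 q6 -2.35
[(0.77, array([214.,  96.,  22.,  41.]))]
[203  84  21  33 287]
theta, along, b [ 1.029e+02 -1.000e-01  5.600e+00] 1031.5 lower end below TCP -54.9
186 69
69 #####################################.....WWWWWWWWW.
70 #######################################....WWW...WWW
71 #########################################...........
72 ################################....#######....##...
73 ################################......#############.
74 ##########.##################...........############
75 ..#######...#################...........############
76 ..#######...#################......####.############
77 ...######..#########.#########....##################
78 .....####.#########.....########.###################
79 .......###########.........#########################
80 ............#######.........########################
81 .............#######....WW...#######################
82 .......WWW...#########.......#######################
83 .
[... 1786 characters left out ...]
r.WWWWWWWWWWW..W
115 .W.WWWWWWWWWWWW.WWWW..........rrRRRr.WWWWWWWWWWWW.WW
116 WW..WWW..WWWWWW..WWWW...........rrr..WWWWWWWWWWWWWWW
117 WWWWWW..WWWWWWW..WWWWWWW......WW....WWWWWWWWWWWWWWWW
118 WWWWW..WWWWWWWW..WWWWWWWW....WWWW...WWWWWWWWWWWWWWWW
119 WW.W...WWWWWWWW...WWWWWWWWWWWWWWW..WWWWWWWWWWWWWWWWW
120 W.W.WWWWWWWWWWW...WWWWWWWWWWWWWWW..WWWWWWWWWWWWWWWWW
121 WW.WWWWWWWWWWWWW..WWWWWWWWWWWWWWW..WWWWWWWWWWWWWWWWW
122 .WWWWWWWWWWWWWWW..WWWWWWWWWWWWWW...WWWWWWWWWWWWWWWWW
123 .WWWWWWWWWWWWWWW..WWWWWWWW.WWWWW..WWWWWWWWWWWWWWWWWW
124 WWWWWWWWWWWWWWWW...WWWWWW....WWW..WWWWWWWWWWWWWWWWWW
125 WWWWWWWWWWWWWWWWW..WWWWW......W...WWWWWWWWWWWWWWWWWW
126 WWWWWWWWWWWWWWWWW..WWWW...........WWWWWWWWWWWWWWWWW.
```

```bash
python3 - <<'E'
from h import *
from scipy.optimize import least_squares
im=cams.get_image("scene");o=ctrl.get_obs();M=R.from_rotvec(o["orientation"]).as_matrix()
obs=np.array([[204.8,108.3],[219.3,116.3],[224.5,111]]);
def Q(p):
  t=np.radians(p[0]);a=M[:,0]*np.cos(t)+np.array([0,0,np.sin(t)]);b=-M[:,0]*np.sin(t)+np.array([0,0,np.cos(t)])
  return proj(im,bookpts(o["ee_pos"]+np.array([0,0,9.])+p[1]*a+p[2]*b,M[:2,0],p[0]))
for th in(80,85,90,95,100):
  r=least_squares(lambda p:(Q([th,*p])[[7,6,5]]-obs).ravel(),[-6,0]);q=Q([th,*r.x]);print(th,r.x.round(1),r.cost.round(2),"low",round(9+(r.x[0]-65.5)*np.sin(np.radians(th)),1),"left edge",q[3].round(1),q[7].round(1),"front right",q[2].round(1),q[6].round(1))
E
```

```text
80 [ 11.1 -12.5] 0.82 low -44.5 left edge [204.9  76.6] [204.7 107.7] front right [220.7  84.9] [219.4 115.9]
85 [10.7 -7.7] 0.35 low -45.6 left edge [202.7  78.3] [204.7 107.9] front right [218.6  86.7] [219.4 116.1]
90 [10.6 -2.9] 0.09 low -45.9 left edge [200.6  80.3] [204.8 108. ] front right [216.4  88.8] [219.4 116.2]
95 [11.   1.9] 0.02 low -45.3 left edge [198.4  82.5] [204.8 108.2] front right [214.3  91.1] [219.4 116.4]
100 [11.7  6.6] 0.09 low -43.9 left edge [196.3  85. ] [204.8 108.4] front right [212.2  93.5] [219.4 116.5]
```

Emit:
move_arm(
  steps=[
    [[-0.15,0,0.5],0,1],
    [[0,0,0.7],0,1],
    [[0,0,0.6],0,1],
    [[0,0,0.25],0,1],
    [[0,0,0.1],0,1],
    [[0,0,0],0,1],
  ],
)

```text
t: 19.12
ee_pos: [493.5, -343.3, 62.8]
orientation: [0.235, -3.132, -0.001]
ft_force: [0.9, 0.3, -1.6]
width: 59.8
grasp_force: 30.0
```

Emit:
move_arm(
  steps=[
    [[0,0,0.06],0,1],
    [[0,0,0.06],0,1],
    [[0,0,0],0,1],
  ],
)

```text
t: 19.37
ee_pos: [494.3, -344.3, 61.8]
orientation: [-0.234, 3.131, -0.002]
ft_force: [-1.2, 0.5, 3.7]
width: 59.9
grasp_force: 30.0
```

Emit:
move_arm(
  steps=[
    [[0,0,0.06],0,1],
    [[0,0,0.06],0,1],
    [[0,0,0],0,1],
  ],
)

```text
t: 19.62
ee_pos: [495.3, -344.3, 61.1]
orientation: [-0.233, 3.13, -0.002]
ft_force: [-2.7, 6.6, 24.1]
width: 60.2
grasp_force: 30.0
```

Emit:
move_arm(
  steps=[
    [[0,0,0.06],0,1],
    [[0,0,0.04],0,1],
    [[0,0,0],0,1],
  ],
)

```text
t: 19.87
ee_pos: [496.6, -344.1, 59.9]
orientation: [-0.233, 3.127, -0.003]
ft_force: [-0.3, 12.1, 31.9]
width: 60.3
grasp_force: 30.0
```

```bash
python3 -c "
from m import *
show()"
```

```text
186 83
83 #################################....WWWWWWWWWWWW.W.
84 ##################################.....WWWWWWWWWWWWW
85 ####################################.....WWW.WWWWWW.
86 ######################################....WWWW.W.WWW
87 #####################r##################..........WW
88 ################################....######..........
89 ###############################.......###########...
90 ..#########.#################..........############.
91 ...#######..################............############
92 ...######...################.......###..############
93 ....#####..########...#######.....##################
94 ......###########........######..###################
95 ........#########..........#########################
96 ............########..r.....########################
97 .............########..r.....######################.
98 .............##########.....#######################.
99 .............#####rrr####.#########################.
100 .............####rRRRr#############################.
101 ..............####rRRRrr##########################..
102 ..............####rRRRR
[... 1495 characters left out ...]
..WWWWWWWWWWW...
129 ....WWWW...............................WWWWWWWWW....
130 .......................................WWWWWWWW.....
131 .......................................WWWWWWW.....W
132 W......................................WWWWWW.....WW
133 WW.....................................WWWWW......WW
134 WWWW...................................WWWW.....WWWW
135 WWWW....................................WW......WWWW
136 WWWW..........................................WWWWWW
137 WW...........................................WWWW...
138 W...........................................WWW.....
139 W..........................................WWW......
140 ..........................................WWWW......
```

Emit:
move_arm(
  steps=[
    [[0,0,-0.1],0,1],
    [[0,0,-0.04],0,1],
    [[0,0,0],0,1],
    [[0,0,0],0,0.25],
    [[0,0,0],0,0.2],
    [[0,0,0],0,0.1],
    [[0,0,0],0,0],
    [[0,0,0],0,0],
    [[0,0,0],0,0],
  ],
)

```text
t: 20.67
ee_pos: [493.4, -343.9, 58.1]
orientation: [0.234, -3.132, -0.0]
ft_force: [-0.5, 0.2, -1.3]
width: 87.4
grasp_force: 0.0
```

```bash
python3 -c "
from m import *
to(494,-344,180,98.4)
show()"|head -58
```

```text
t 20.67 pos [ 493.4 -343.9   58.1] yaw 98.6 shift units [-0.02 -0.01 -4.87] turn 0.03 tilt [-0.  0. -1.] F [-0.5  0.2 -1.3] w 87.4 gf 0.0 q6 -2.35
187 83
83 ################################.....WWWWWW.WWWWW.WW
84 ##################################.....WWWWWWW.WWWWW
85 ####################################.....WWWWWWWWWWW
86 ######################################....WWW..WWWWW
87 ####################r###################..........WW
88 #######..#############r#########....######.........W
89 ######...######################.......###########...
90 ######...####################..........############.
91 ######.#########...#########............############
92 ..#############....r########...WW......#############
93 ....############....rr#######....W....##############
94 .........#######.....rrrr######.......##############
95 .........########.....rrRRr#####.....###############
96 .........#######.......rrRRRr######################.
97 ..........####r..........rrRRr#####################.
98 ..........####rrr....##....rrRr####################.
99 ..........####rrrrr...##.....rrr###############
[... 1528 characters left out ...]
..WWWWWWWWWWWW..
127 WWWWWWWWW.....................rRRRr..WWWWWWWWWWWW...
128 .WWWWWWW.......................rrr...WWWWWWWWWWW....
129 ...WWWW..............................WWWWWWWWWW.....
130 .....W...............................WWWWWWWWW.....W
131 ......................................WWWWWWW.....W.
132 .....................................WWWWWWW......WW
133 W....................................WWWWW.......WWW
134 WWW.................................WWW........WWWWW
135 WWW.................................WWW.......WWWWWW
136 WW...........................................WWWWWWW
137 ............................................WWWW....
138 ...........................................WWW......
```

```bash
cat > st.py <<'E'
from h import *
from scipy.optimize import minimize
im=cams.get_image("scene");g=im["image"].astype(int);D=g[...,0]-g[...,1]
x0=np.array([494,-344,0.15])
def hullpts(p,z=(12,127)):
  c,s=np.cos(p[2]),np.sin(p[2]); return np.array([[p[0]+c*i*13-s*j*30,p[1]+s*i*13+c*j*30,k] for k in z for i,j in((-1,-1),(-1,1),(1,1),(1,-1))])
m=cams.cut_out("scene","book");print([(round(d["p"],2),np.round(d["rect"])) for d in m[:2]])
M=cv2.resize(m[0]["pixels"].astype(np.uint8)*255,None,fx=4,fy=4)>127
def f(p):
  w=np.zeros(M.shape,np.uint8);cv2.fillPoly(w,[cv2.convexHull((proj(im,hullpts(p))*64+32).astype(np.int32))],1,shift=4);w=w>0
  return 1-(w&M).sum()/(w|M).sum()
r=minimize(f,x0,method="Nelder-Mead",options=dict(initial_simplex=np.array([x0]+[x0+e for e in([10,0,0],[0,10,0],[0,0,.2])])))
print(r.x.round(2),r.fun.round(3));print(proj(im,hullpts(r.x)).round(1).tolist())
E
python3 st.py
```

```text
[]Traceback (most recent call last):
  File "st.py", line 8, in <module>
    M=cv2.resize(m[0]["pixels"].astype(np.uint8)*255,None,fx=4,fy=4)>127
                 ~^^^
IndexError: list index out of range
```

Emit:
move_arm(
  steps=[
    [[0,0,-0.2],0,0],
    [[0,0,-0.5],0,0],
    [[0,0,-0.8],0,0],
    [[0,0,-0.9],0,0],
    [[0,0,-0.9],0,0],
    [[0,0,-0.9],0,0],
    [[0,0,-0.9],0,0],
    [[0,0,-0.6],0,0],
  ],
)

```text
t: 21.48
ee_pos: [494.3, -344.5, 204.6]
orientation: [-0.234, 3.13, -0.004]
ft_force: [1.3, -0.0, -0.0]
width: 87.7
grasp_force: 0.0
```

```bash
python3 st.py; python3 -c "
from h import *
to(510.9-38*.989,-37.7-0,200,98.4)"
```

```text
[(0.67, array([213., 110.,  22.,  39.]))]
[ 4.9268e+02 -3.4390e+02  2.1000e-01] 0.07
[[209.7, 117.1], [224.4, 124.3], [219.9, 129.4], [205.1, 122.0], [206.1, 91.4], [222.0, 98.9], [217.1, 104.1], [201.1, 96.5]]
t 21.58 pos [ 495.2 -345.1  205. ] yaw 98.6 shift units [-0.96 12.29  0.15] turn 0.03 tilt [ 0.005 -0.004 -1.   ] F [-0.2  0.2 -0.3] w 87.3 gf 0.0 q6 -2.35
```

Emit:
move_arm(
  steps=[
    [[0,0.5,0],0,0],
    [[0,0.95,0],0,0],
    [[0,0.95,0],0,0],
    [[0,0.95,0],0,0],
    [[0,0.95,0],0,0],
    [[0,0.95,0],0,0],
    [[0,0.95,0],0,0],
    [[0,0.95,0],0,0],
    [[0,0.95,0],0,0],
    [[0,0.95,0],0,0],
    [[0,0.95,0],0,0],
    [[0,0.95,0],0,0],
    [[0,0.9,0],0,0],
    [[0,0.4,0],0,0],
    [[0,0,0],0,0],
  ],
)

```text
t: 22.83
ee_pos: [446.5, -39.2, 200.0]
orientation: [0.238, -3.13, -0.001]
ft_force: [0.1, -0.0, -0.2]
width: 87.8
grasp_force: 0.0
```

```bash
python3 - <<'E'
from h import *
to(510.5,-37.7,160,98.4)
im=cams.get_image("scene");V=[cv2.resize(im["image"][70:195,165:315,::-1],None,fx=4,fy=4)]
cv2.imwrite("pics/j.png",V[0])
E
```

```text
t 22.83 pos [446.5 -39.2 200. ] yaw 98.7 shift units [-2.54 -0.33  1.59] turn 0.06 tilt [-0.002  0.    -1.   ] F [ 0.1 -0.  -0.2] w 87.8 gf 0.0 q6 -1.84
```

Emit:
move_arm(
  steps=[
    [[-0.8,-0.1,0],0.06,0],
    [[-0.9,-0.13,0.3],0,0],
    [[-0.84,-0.1,0.7],0,0],
    [[0,0,0.6],0,0],
    [[0,0,0],0,0],
  ],
)

```text
t: 23.3
ee_pos: [511.1, -41.0, 158.0]
orientation: [0.224, -3.129, -0.001]
ft_force: [-1.1, 0.6, -0.9]
width: 87.8
grasp_force: 0.0
```

```bash
python3 - <<'E'
from h import *
to(510.5,-37.7,118,98.4)
im=cams.get_image("scene");g=im["image"].astype(int);o=ctrl.get_obs()
c,s=np.cos(.146),np.sin(.146)
print("pull corners",[proj(im,[510.9+c*i*7-s*j*15,-37.7+s*i*7+c*j*15,z])[0].round().tolist() for z in(110,144) for i,j in((-1,-1),(-1,1),(1,1),(1,-1))], "tcp",proj(im,o["ee_pos"]).round())
hsv=cv2.cvtColor(im["image"],cv2.COLOR_RGB2HSV)
m=cv2.inRange(hsv,(14,140,120),(28,255,255));n,l,st,ct=cv2.connectedComponentsWithStats(m);print([(st[k].tolist(),ct[k].round(1).tolist()) for k in range(1,n) if st[k,4]>8 and 240<ct[k][0]<310 and 120<ct[k][1]<180])
cv2.imwrite("pics/k.png",cv2.resize(im["image"][90:190,215:345,::-1],None,fx=6,fy=6,interpolation=cv2.INTER_CUBIC))
E
```

```text
t 23.3 pos [511.1 -41.  158. ] yaw 98.2 shift units [-0.    0.13  1.6 ] turn -0.04 tilt [-0.005  0.    -1.   ] F [-1.1  0.6 -0.9] w 87.8 gf 0.0 q6 -1.82
pull corners [[278.0, 157.0], [287.0, 162.0], [284.0, 165.0], [275.0, 160.0], [279.0, 149.0], [288.0, 154.0], [285.0, 158.0], [276.0, 153.0]] tcp [[281. 149.]]
[([296, 123, 8, 4, 14], [299.4, 124.6]), ([277, 151, 10, 12, 54], [282.1, 155.1])]
```

View pics/k.png

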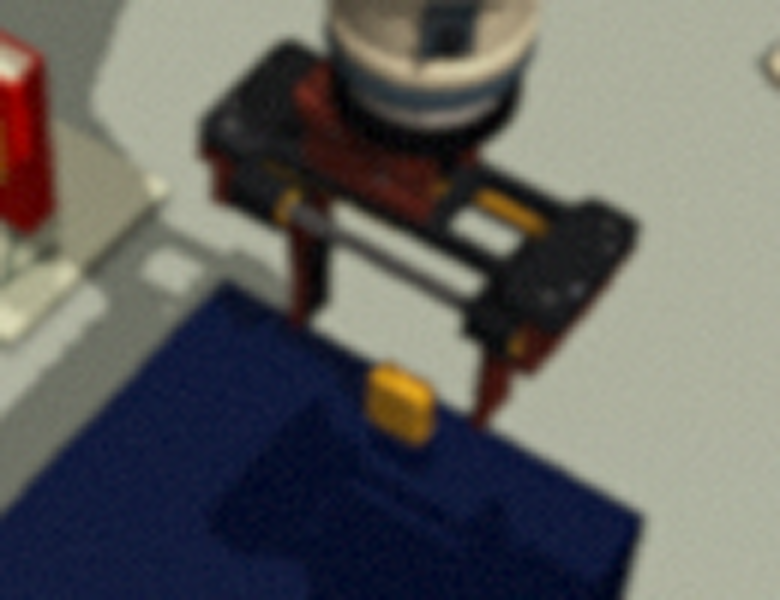

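The book stands upright on the slab at the left edge, and the open fingers sit either side of the pull. Next I descend and grip.

Emit:
move_arm(
  steps=[
    [[0,0.12,0.5],0,0],
    [[0,0,0.6],0,0],
    [[0,0,0.4],0,0],
    [[0,0,0.1],0,0],
    [[0,0,0],0,1],
    [[0,0,0],0,1],
    [[0,0,0],0,1],
    [[0,0,0],0,1],
    [[0,0,0],0,1],
    [[0,0,0],0,1],
    [[0,0,0],0,1],
    [[0,0,0],0,1],
  ],
)

```text
t: 24.35
ee_pos: [511.7, -37.1, 121.0]
orientation: [-0.226, 3.133, -0.0]
ft_force: [0.6, 0.7, -0.5]
width: 38.0
grasp_force: 0.0
```

```bash
python3 - <<'E'
from h import *
to(510.5,-37.7,118,98.4)
# arc of grip point about the hinge
o=ctrl.get_obs();p=o["ee_pos"];hx=np.array([595+110*np.cos(.146),-25.3+110*np.sin(.146)])
ax=np.array([np.cos(.146),np.sin(.146)]); 
g0=np.array([(p[:2]-hx)@ax, p[2]+19-100]); print("grip in lid frame",g0.round(1))
prev=g0
for a in range(5,51,5):
  t=np.radians(a);q=np.array([g0[0]*np.cos(t)+g0[1]*np.sin(t),-g0[0]*np.sin(t)+g0[1]*np.cos(t)]);print(a,((q-prev)/25).round(2),q.round(1));prev=q
E
```

```text
t 24.35 pos [511.7 -37.1 121. ] yaw 98.3 shift units [ 0.05 -0.02  0.12] turn -0.03 tilt [ 0. -0. -1.] F [ 0.6  0.7 -0.5] w 38.0 gf 0.0 q6 -1.81
grip in lid frame [-194.1   40. ]
5 [0.17 0.67] [-189.9   56.8]
10 [0.23 0.65] [-184.2   73.2]
15 [0.28 0.63] [-177.2   88.9]
20 [0.34 0.6 ] [-168.7  104. ]
25 [0.39 0.57] [-159.   118.3]
30 [0.44 0.54] [-148.1  131.8]
35 [0.48 0.5 ] [-136.1  144.2]
40 [0.52 0.45] [-123.   155.5]
45 [0.56 0.41] [-109.   165.6]
50 [0.59 0.35] [-94.1 174.5]
```

Emit:
move_arm(
  steps=[
    [[0,0,0.12],0,1],
    [[0,0,0],0,1],
    [[0,0,0],0,1],
    [[0,0,0],0,1],
  ],
)

```text
t: 24.68
ee_pos: [512.4, -38.1, 118.2]
orientation: [-0.227, 3.132, -0.003]
ft_force: [1.2, -5.7, 1.6]
width: 29.9
grasp_force: 30.0
```

Emit:
move_arm(
  steps=[
    [[-0.07,0,-0.34],0,1],
    [[-0.07,0,-0.34],0,1],
    [[-0.1,0,-0.33],0,1],
    [[-0.1,0,-0.33],0,1],
    [[-0.13,0,-0.32],0,1],
    [[-0.13,0,-0.32],0,1],
    [[0,0,0],0,1],
  ],
)

```text
t: 25.27
ee_pos: [527.3, -35.8, 168.1]
orientation: [-0.227, 3.132, -0.003]
ft_force: [1.3, -5.7, -4.4]
width: 29.9
grasp_force: 30.0
```

Emit:
move_arm(
  steps=[
    [[-0.15,0,-0.31],0,1],
    [[-0.16,0,-0.31],0,1],
    [[-0.18,0,-0.29],0,1],
    [[-0.18,0,-0.29],0,1],
    [[-0.2,0,-0.28],0,1],
    [[-0.21,0,-0.27],0,1],
    [[-0.23,0,-0.26],0,1],
    [[-0.23,0,-0.26],0,1],
    [[-0.25,0,-0.24],0,1],
    [[-0.25,0,-0.23],0,1],
    [[0,0,0],0,1],
  ],
)

```text
t: 26.18
ee_pos: [577.5, -28.4, 235.7]
orientation: [0.226, -3.133, 0.002]
ft_force: [0.7, -5.6, -3.8]
width: 29.6
grasp_force: 30.0
```

```bash
cat > lid.py <<'E'
from h import *
to(589,-25,245,98.4)
o=ctrl.get_obs();p=o["ee_pos"]; hx=np.array([595+110*np.cos(.146),-25.3+110*np.sin(.146)]);ax=np.array([np.cos(.146),np.sin(.146)]);ay=np.array([-ax[1],ax[0]])
for off in(10,13,19):
  q=np.array([(p[:2]-hx)@ax,p[2]+off-100]);r=np.hypot(*q)
  print(off,"r",r.round(1),"lid from grip",np.degrees(np.arctan2(q[1],-q[0])-np.arctan2(18+off,195)).round(1))
from scipy.optimize import minimize_scalar
for c in("scene","top"):
  im=cams.get_image(c); m=cams.cut_out(c,"lid_panel")
  if not m: continue
  M=m[0]["pixels"]
  def pts(a):
    t=np.radians(a);return np.array([[*(hx+ax*(x*np.cos(t)+z*np.sin(t))+ay*y),100-x*np.sin(t)+z*np.cos(t)] for x in(-220,0) for y in(-120,120) for z in(0,10)])
  def f(a):
    w=np.zeros(M.shape,np.uint8);cv2.fillPoly(w,[cv2.convexHull((proj(im,pts(a))*16).astype(np.int32))],1,shift=4);w=w>0;return 1-(w&M).sum()/(w|M).sum()
  A=np.arange(20,66,1.);F=[f(a) for a in A];print(c,round(m[0]["p"],2),A[np.argmin(F)],round(min(F),3),"at45",round(f(45),3))
E
python3 lid.py
```

```text
t 26.18 pos [577.5 -28.4 235.7] yaw 98.3 shift units [-0.47  0.07 -0.37] turn -0.03 tilt [-0.    -0.001 -1.   ] F [ 0.7 -5.6 -3.8] w 29.6 gf 30.0 q6 -1.78
10 r 193.7 lid from grip 40.6
13 r 196.0 lid from grip 40.3
19 r 200.6 lid from grip 39.7
scene 0.59 42.0 0.099 at45 0.112
top 0.63 38.0 0.874 at45 0.953
```

Emit:
move_arm(
  steps=[
    [[-0.26,0,-0.21],0,1],
    [[-0.25,0,-0.2],0,1],
    [[0,0,0],0,1],
    [[0,0,0],0,1],
  ],
)

```text
t: 26.72
ee_pos: [589.1, -26.7, 245.0]
orientation: [0.226, -3.132, 0.002]
ft_force: [1.8, -5.3, -2.9]
width: 29.4
grasp_force: 30.0
```

```bash
python3 lid.py; python3 st.py
```

```text
t 26.72 pos [589.1 -26.7 245. ] yaw 98.3 shift units [-0.    0.07 -0.  ] turn -0.03 tilt [-0.001 -0.002 -1.   ] F [ 1.8 -5.3 -2.9] w 29.4 gf 30.0 q6 -1.78
10 r 193.6 lid from grip 45.0
13 r 196.0 lid from grip 44.7
19 r 200.9 lid from grip 44.0
scene 0.78 42.0 0.104 at45 0.111
top 0.92 43.0 0.884 at45 0.902
[(0.92, array([215., 110.,  22.,  41.]))]
[ 4.8938e+02 -3.4481e+02  1.3000e-01] 0.056
[[210.9, 116.1], [224.8, 124.2], [219.8, 129.0], [205.9, 120.7], [207.4, 90.5], [222.4, 98.8], [216.9, 103.7], [202.0, 95.2]]
```

Emit:
move_arm(
  steps=[
    [[-0.08,0,-0.06],0,1],
    [[0,0,0],0,1],
    [[0,0,0],0,1],
    [[0,0,0],0,1],
  ],
)

```text
t: 27.35
ee_pos: [590.6, -26.5, 246.1]
orientation: [0.226, -3.131, 0.002]
ft_force: [1.8, -5.5, -4.9]
width: 29.7
grasp_force: 30.0
```

```bash
python3 lid.py | head -4; python3 -c "
from workcell import ctrl
print(ctrl.close_job())"
```

```text
t 27.35 pos [590.6 -26.5 246.1] yaw 98.3 shift units [0.05 0.07 0.04] turn -0.03 tilt [-0.002 -0.002 -1.   ] F [ 1.8 -5.5 -4.9] w 29.7 gf 30.0 q6 -1.78
10 r 193.6 lid from grip 45.6
13 r 196.0 lid from grip 45.2
19 r 200.9 lid from grip 44.5
the job is handed in; nothing more can be done
None
```

The red book stands upright on the slab, released, and the gripper is still holding the lid open at about 45° (45.2° from the arm's position; the last camera fit, 0.5° earlier, read 42–43°); the job is handed in at 27 s.

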